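# Ready a stone jar for drilling: seat its lid, set the guide arm to the mark and hold

### The job

Get the stone jar ready for drilling: first press its lid fully home, then push the yellow lock button of the guide arm all the way down, and only then draw the arm out (it has an orange knob for that) until its pointer stands over the red mark on the rule. A spring pulls the arm back in, so finish while still holding it there, pointer on the mark; leave the other things on the bench where they are.

Things in the scene. Friction and masses are not known exactly. Their poses are not given: they have to be found in the camera images.
- stand: Blue drill-guide stand fixed to the bench: dark steel base 110 x 150 x 16 mm, a column, and on it a level tube 32 mm wide, 180 mm long, its top 151 mm above the bench. Origin at the underside of the base, under the tube's middle. +y runs along the tube, the way the arm is drawn out; z up. Stand, jar and mark stand elsewhere on each run
- lock_button (a joint): Travel of the lock button in m: 0 up (arm locked), 0.008 fully down (arm free). It takes about 4 N to move and stays where it is pushed
- button_cap (a point): Centre of the top of the round yellow lock button (26 mm across) on the tube, 30 mm along the stand's -y from its origin; about 168 mm above the bench when up, 160 mm when down
- guide_arm (a joint): How far the arm is drawn out, in m: 0 fully in (the start), at most 0.19. Locked until the button is down. A spring of 2 to 4 N always pulls it in, so it slides back if let go
- knob_grip (a point): Point on the axis of the orange upright knob on the arm, 20 mm below the knob's top; knob 22 mm across and 48 mm high, standing on a black block 26 x 34 mm whose top is 149 mm up; knob top 197 mm above the bench. It moves with the arm. Beyond it along +y, 37 mm from its axis, is the brass drill bush (34 mm across, 125 to 145 mm up), in line with the pointer
- pointer_tip (a point): Middle of the underside of the pointer where it crosses the rule's centre line: a black bar 3 mm wide reaching from the brass bush at the arm's end across the rule, 132 mm up. It moves with the arm; arm extension needed is its distance to the red mark along the stand's y (between 84 and 154 mm)
- red_mark (a point): Centre of the top of the red mark (12 mm along the rule, 1 mm thick) on a fixed white rule. Axes as the stand's. The rule, 18 mm wide, 300 mm long, top 128 mm up, ticks every 10 mm, lies parallel to the arm, centre line 55 mm to the stand's +x side, from 70 to 370 mm along its +y, with a thin end post. Pointer over the mark = bush over the jar's centre
- lid (a joint): Travel of the jar lid in m: 0 most proud, 0.010 fully home. It starts between 0 and 0.004, takes about 6 N to push and stays where it is pushed
- lid_centre (a point): Centre of the flat top of the grey round stone lid (94 mm across, flat part 84 mm); 94 mm above the bench when home, 6 to 10 mm higher at the start with a red seal showing in the gap. The jar (90 mm across) stands fixed in a wooden ring 116 mm across, in line with the arm, beyond its end
- lantern: Bystander: loose pale stone cone lantern with dark holes, 84 mm across, 118 mm high; origin under its centre
- stone_cup: Bystander: loose grey stone cup, 68 mm across, 75 mm high; origin under its centre
- riffler: Bystander: loose hand tool like a screwdriver lying on the bench between robot and stand, along its own x
- spare_lid: Bystander: loose pale round stone lid with a small knob, 80 mm across, 28 mm high; origin under its centre

How it is judged (in metres and radians):
On the way, in this order (a step that is already met when the one before it is completed fails the run):
1. the jar lid is pressed fully home (within 2.5 mm of its stop) while the arm is still locked (value of joint lid above 0.0075 m and value of joint lock_button below 0.004 m), for 0.2 s.
2. the lock button is pushed down (within 2 mm of its stop) while the arm is still in (value of joint lock_button above 0.006 m and value of joint guide_arm below 0.02 m), for 0.2 s.
At the end, for the whole second after the job is handed in: The fingers hold the guide arm still against its spring with the pointer over the red mark (its centre within 6 mm of the mark's centre along the rule); the lock button is down within 2 mm and the lid is home within 2.5 mm (value of joint lid above 0.0075 m and value of joint lock_button above 0.006 m and y of pointer_tip in the frame of red_mark between -0.006 and 0.006 m and velocity of joint guide_arm between -0.01 and 0.01 m/s and contact force between the fingers and guide_arm above 0.5 N); the arm keeps its last pose, push and grip.
It fails at once if the lantern is moved by more than 30 mm (distance of lantern from where it was at the start of the episode above 0.03 m).
It fails at once if the stone cup is moved by more than 30 mm (distance of stone_cup from where it was at the start of the episode above 0.03 m).
It fails at once if the hand tool is moved by more than 30 mm (distance of riffler from where it was at the start of the episode above 0.03 m).
It fails at once if the spare lid is moved by more than 30 mm (distance of spare_lid from where it was at the start of the episode above 0.03 m).
It also fails if it takes over 62 s, if anything falls off the work surface, if the arm or the gripper's body presses on something with over 40 N, if the wrist force passes 120 N, or if a joint passes its speed limit or range.

### The arm

A 6-joint arm with a two-finger parallel gripper is mounted at the origin on the work surface. World frame = base frame: x ahead of the robot, y to its left, z up, the work surface at z = 0. Lengths are in mm, angles in rad, forces in N, time in s.
With the tool pointing down it reaches from about 400 to 925 mm from the base axis. Payload 12.5 kg.
Tool frame: the origin (TCP) lies on the front face of the gripper's body, between the roots of the fingers; the fingertips stand 78 mm ahead of it and the grasp point (between the pads) lies 59 mm ahead of it; y points along the fingers, z is the direction in which the jaws open and shut, and the axes are right-handed (so a half turn about y gives the same grasp; the last joint's range is limited). The gripper opens to 95 mm and grips with 3 to 60 N. Pads are 20 mm wide; open, the fingers measure 119 mm over their backs; the gripper's body (75 mm by 180 mm) begins 59 mm behind the grasp point.
Start: joints at [-1.446, 0.491, 1.559, -0, 1.092, -0.106], TCP at [142.994, -608.433, 292.261] pointing down, gripper open.
Joint ranges: [-3.1, 3.1], [-0.84, 2.19], [0.05, 2.79], [-1.13, 4.28], [0.06, 2.93], [-2.69, 2.69]. Speed limits (rad/s): [2.22, 2.22, 2.79, 3.14, 3.14, 3.14].

### API

Orientations are given as a unit quaternion [x, y, z, w].
In Python, from workcell import env, effector, solver, status, viewer, job_done gives the robot as it stands. The module is installed in compiled form; this text tells all that it offers. Calls block until the motion is done:
- env.move_pose(position, orientation): joint-space move of the TCP to a pose.
- env.line_to(position, vel=150, orientation=None, max_force=None): straight line of the TCP; orientation=None keeps the orientation; vel is the mean speed in mm/s. With max_force (N) it stops when the force on the tool has changed by that much, and returns True; else False.
- env.move_j(angles): joint-space move.
- effector.gripper_to(opening, grasp_force=None): finger opening in mm; grasp_force is the grip in N (None keeps the last); returns when the fingers have stopped.
- env.wait(seconds).
- solver.ik(position, orientation): joint angles nearest the present ones, or None.
- status.get_obs(): the state.
- viewer.camera(name): name is "side" or "top" or "wrist"; returns a dict with "image" (384x512x3 uint8, red, green, blue), "K" (3x3 intrinsics, pixels), "k1" (the pictures are not rectified: a ray, as slopes to the right and down, at radius r is drawn at 1 + k1 r^2 times it, then the intrinsics apply), "eye" and "attitude" of the camera in the world. Camera axes: x right, y down, z forward; pixel columns grow to the right and rows downward; lengths in mm; the calibration is good to about 2 mm. A picture is of the moment at which its call begins. There is no depth.
A pose or a line that the arm cannot do raises env.Unreachable and nothing moves.
- job_done(): hands the job in, once; it reports no verdict.
The state is a dict: "t": time; "joints": joint angles; "joint_velocities": joint speeds; "joint_efforts": joint torques, N m; "tool_pos": TCP position; "eef_rot": TCP orientation; "wrist_force": force on the tool from outside, world axes, zero at the start; "wrist_torque": the same for the moment, N m; "finger_gap": finger opening in mm.
Only numpy, scipy, OpenCV 4.12 (cv2) and the standard library are available. Lean on these libraries where they do the work, as an engineer would, in place of code of your own. Each camera call takes 0.05 s, during which the arm holds its last target.

## Working session

There is one attempt and no reset: what is moved stays moved. The work goes in short steps, each a Python script; the robot and the scene stay as the last script left them, time stands still between calls to the robot, and variables do not carry over. Pictures are saved under pics/ and viewed, and the job is handed in when it is done.

```bash
mkdir -p pics
cat > h.py <<'E'
import numpy as np, cv2, pickle
from workcell import env, effector, solver, status, viewer, job_done
def snap(n,tag):
    c=viewer.camera(n); cv2.imwrite(f'pics/{tag}.png',c['image'][:,:,::-1]); pickle.dump(c,open(f'pics/{tag}.pkl','wb')); return c
E
python3 - <<'E'
from h import *
for n in ['side','top','wrist']:
    c=snap(n,n+'0'); print(n,c['K'],c['k1'],c['eye'],c['attitude'])
print(status.get_obs())
E
```

```text
side [[349.21526905   0.         252.4830292 ]
 [  0.         349.21526905 196.5372714 ]
 [  0.           0.           1.        ]] -0.1075870356047186 [ 94.25462209 795.00711794 764.17710552] [-0.21943851  0.8638324  -0.43761101  0.11889885]
top [[459.4468842   0.        252.5125488]
 [  0.        459.4468842 181.3271534]
 [  0.          0.          1.       ]] -0.01224215504355957 [ 247.29430684   27.24142365 1533.52811691] [ 0.71999995 -0.68655149  0.07182365 -0.0713337 ]
wrist [[311.61789012   0.         256.67523068]
 [  0.         311.61789012 191.82540439]
 [  0.           0.           1.        ]] -0.00026900476211112517 [ 206.92011536 -592.99118953  383.69105355] [ 0.77804466 -0.61689721 -0.07399418  0.09278577]
{'t': 0.15, 'joints': array([-1.44560737e+00,  4.91391980e-01,  1.55933349e+00, -8.21226265e-06,
        1.09169449e+00, -1.05580376e-01]), 'joint_velocities': array([-0.00041846, -0.00213936, -0.00165362, -0.00054135, -0.00205844,
        0.00012534]), 'joint_efforts': array([ 1.66747126e-03, -6.12897348e+01, -2.58277112e+01,  6.92617125e-02,
        4.73093963e-02, -8.99072143e-05]), 'tool_pos': array([ 142.97116898, -608.30017926,  291.80577222]), 'eef_rot': array([-0.08141513,  0.70269717, -0.70211225,  0.08140424]), 'wrist_force': array([-0.09771429, -0.09885652,  0.64416862]), 'wrist_torque': array([0.00253172, 0.00768834, 0.03899417]), 'finger_gap': 95.23452527212761}
```

View pics/side0.png

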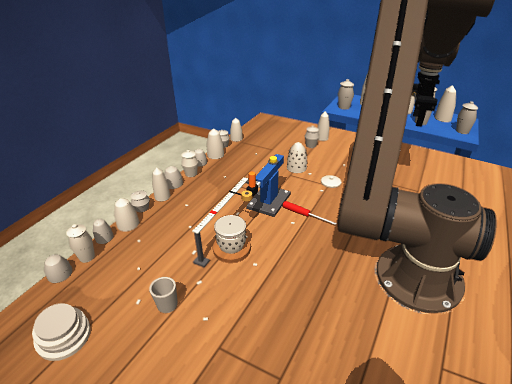

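View pics/top0.png

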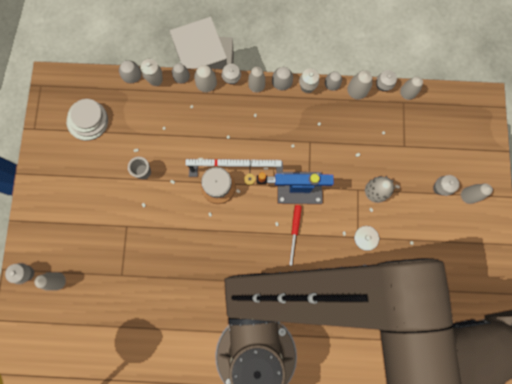

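View pics/wrist0.png

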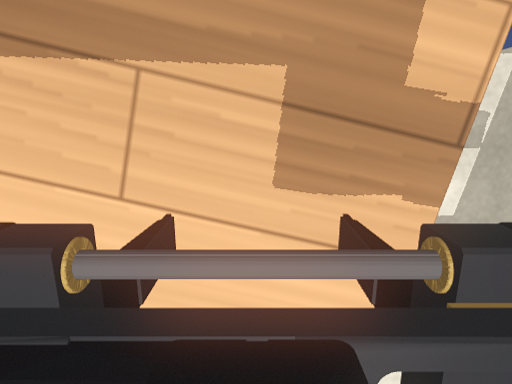

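Run:
```python
import cv2
a=cv2.imread('pics/top0.png')
cv2.imwrite('pics/top0c.png',cv2.resize(a[60:260,60:330],None,fx=2.9,fy=2.9,interpolation=cv2.INTER_CUBIC))
a=cv2.imread('pics/side0.png')
cv2.imwrite('pics/side0c.png',cv2.resize(a[120:320,150:400],None,fx=3,fy=3,interpolation=cv2.INTER_CUBIC))
from scipy.spatial.transform import Rotation as R
print(R.from_quat([-0.08141513,  0.70269717, -0.70211225,  0.08140424]).as_matrix().round(3))
```

```text
[[-0.973 -0.     0.229]
 [-0.229  0.001 -0.973]
 [-0.    -1.    -0.001]]
```

View crops.

View pics/top0c.png

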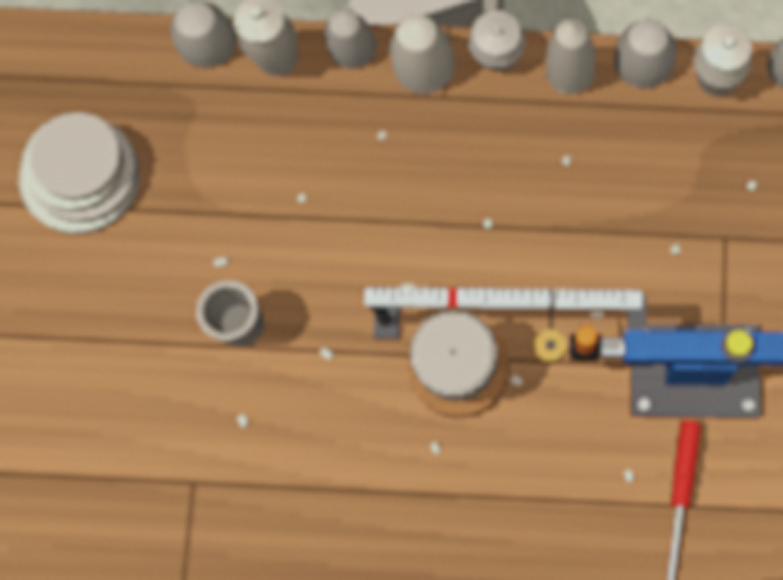

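View pics/side0c.png

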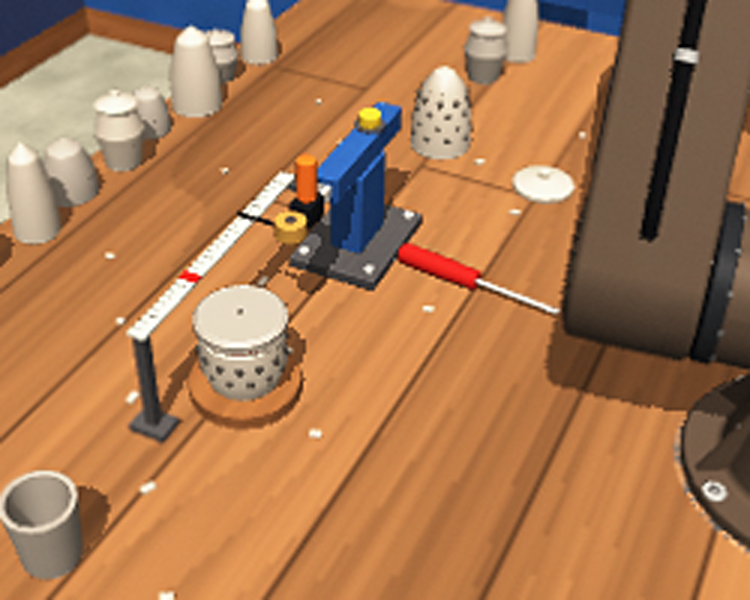

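```bash
cat >> h.py <<'E'
from scipy.spatial.transform import Rotation as R
def ray(c,u,v):
    K=c['K']; d=np.array([(u-K[0,2])/K[0,0],(v-K[1,2])/K[1,1]]); s=d.copy()
    for _ in range(30): s=d/(1+c['k1']*(s@s))
    return R.from_quat(c['attitude']).apply([s[0],s[1],1.])
def atz(c,u,v,z):
    r=ray(c,u,v); return c['eye']+r*(z-c['eye'][2])/r[2]
def load(t): return pickle.load(open(f'pics/{t}.pkl','rb'))
E
cat > m.py <<'E'
from h import *
T=load('top0');S=load('side0')
t=lambda x,y:((x+.5)/2.9-.5+60,(y+.5)/2.9-.5+60); s=lambda x,y:((x+.5)/3-.5+150,(y+.5)/3-.5+120)
P={'button':((739,343),(370,116),168),'knobtop':((587,332),(306,159),197),'mark':((453,298),(189,277),129),'lid':((453,354),(241,311),101),'bush':((551,345),(291,219),145),'pointer':((552,298),(240,214),135)}
for k,(a,b,z) in P.items(): print(k,atz(T,*t(*a),z).round(1),atz(S,*s(*b),z).round(1))
E
python3 m.py
```

```text
button [ 547.6 -154.9  168. ] [ 541.9 -144.4  168. ]
knobtop [545.2   5.4 197. ] [539.1   9.9 197. ]
mark [591.1 151.1 129. ] [589.  157.2 129. ]
lid [534.9 149.6 101. ] [535.8 149.4 101. ]
bush [540.8  42.2 145. ] [537.8  45.4 145. ]
pointer [594.8  43.7 135. ] [596.5  50.4 135. ]
```

```bash
cat >> h.py <<'E'
Q=R.from_matrix(np.array([[-1,0,0],[0,0,-1],[0,-1,0]]).T).as_quat()
E
python3 - <<'E'
from h import *
p=status.get_obs()['tool_pos']; print(solver.ik([535,149.5,330],Q), solver.ik([545,-152,300],Q))
env.line_to([p[0],p[1],400])
env.move_pose([535,50,400],Q)
effector.gripper_to(0,20)
snap('wrist','w1')
o=status.get_obs(); print(o['t'],o['tool_pos'],o['wrist_force'],o['finger_gap'])
E
```

```text
[ 1.53575777e-01  3.54203004e-01  1.68154121e+00 -4.44089210e-16
  1.10584844e+00  1.72437210e+00] [-3.88724860e-01  3.98746824e-01  1.69676372e+00 -4.44089210e-16
  1.04608211e+00  1.18207147e+00]
5.2833 [535.0036669   49.98827579 400.02098797] [-0.31857678  0.77907686  0.24297626] 0.16363870466202504
```

View pics/w1.png

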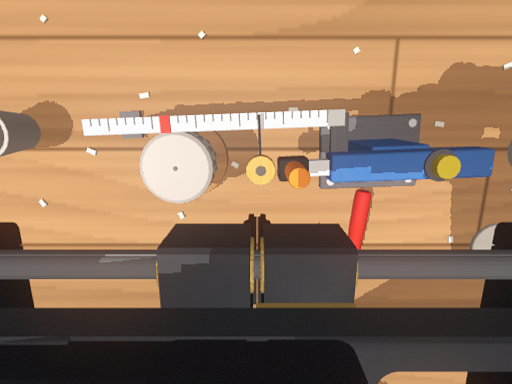

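Run:
```python
import cv2
a=cv2.imread('pics/w1.png')
cv2.imwrite('pics/w1c.png',cv2.resize(a[95:215,130:330],None,fx=4,fy=4,interpolation=cv2.INTER_CUBIC))
from h import *
c=load('w1')
for n,u,v,z in [('mark',165,124,129),('lid',176,168,101),('bush',261,170,145),('knob',299,177,197),('button',447,167,168),('ptr',260,122,135)]: print(n,atz(c,u,v,z).round(1))
```

```text
mark [592.2 154.6 129. ]
lid [537.  152.5 101. ]
bush [541.8  45.4 145. ]
knob [543.8   9.5 197. ]
button [ 548.7 -149.6  168. ]
ptr [594.4  46.5 135. ]
```

View pics/w1c.png

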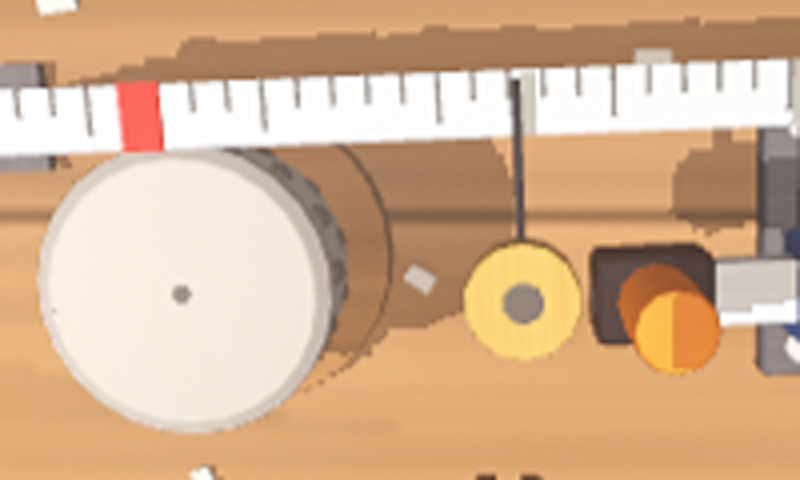

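Run:
```python
from h import *
env.line_to([536.5,151,220],200)
print(env.line_to([536.5,151,168],25,max_force=22))
o=status.get_obs(); print(o['t'],o['tool_pos'],o['wrist_force'])
env.wait(0.4)
o=status.get_obs(); print(o['t'],o['tool_pos'],o['wrist_force'])
```

```text
True
8.2167 [536.48457836 151.00750476 171.84168239] [-1.37433402 -1.00190443  8.30621232]
8.6167 [536.47376136 151.00243245 171.853773  ] [-1.88119776 -0.67584058  7.78496882]
```

Lid tip height is 93.8 mm, which is home. Next I'll check the lid by camera and press the button.

Run:
```python
from h import *
env.line_to([536.5,151,300],200)
c=snap('side','s2')['image'][:,:,::-1]
cv2.imwrite('pics/s2c.png',cv2.resize(c[150:280,180:340],None,fx=4.5,fy=4.5,interpolation=cv2.INTER_CUBIC))
env.line_to([548,-151,300],200)
env.line_to([548,-151,255],200)
print(env.line_to([548,-151,234],20,max_force=22))
o=status.get_obs(); print(o['t'],o['tool_pos'],o['wrist_force'])
env.wait(0.4)
o=status.get_obs(); print(o['t'],o['tool_pos'],o['wrist_force'])
env.line_to([548,-151,330],200)
snap('wrist','w3');snap('side','s3');o=status.get_obs(); print(o['t'],o['tool_pos'],o['wrist_force'])
```

```text
True
12.3333 [ 548.08978083 -151.03723948  237.87568374] [-2.81243026  0.96069342  8.77648621]
12.7333 [ 548.06908892 -151.01490557  237.83503939] [-2.26777787  0.88922386  8.00693248]
13.4417 [ 547.63370759 -150.87356987  328.24930788] [-0.31068021 -0.50967364 -0.43546922]
```

View pics/s2c.png

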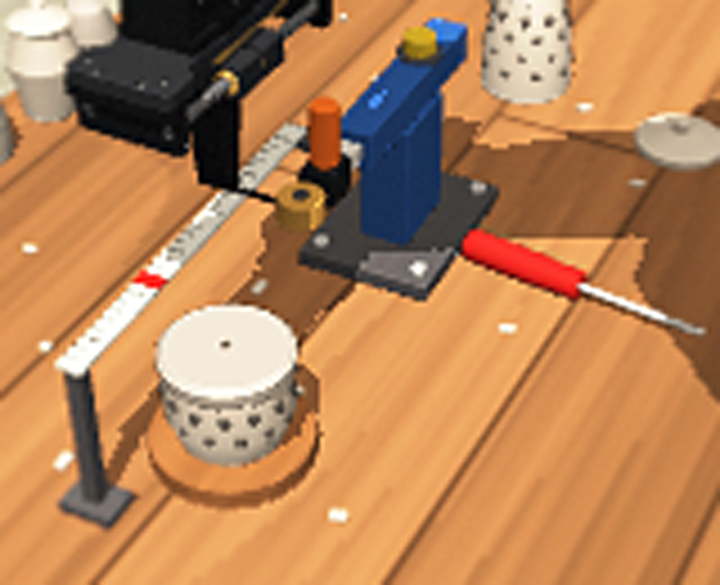

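View pics/w3.png

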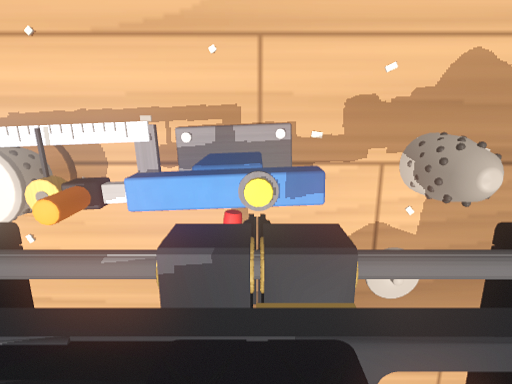

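The lid shows no red gap and the button stopped at 159.8 mm, so it's down. Now I'll grasp the knob.

Run:
```python
from h import *
env.line_to([543.5,8.5,330],200)
effector.gripper_to(60,30)
print(env.line_to([543.5,8.5,238],80,max_force=15))
effector.gripper_to(10,30)
o=status.get_obs(); print(o['t'],o['tool_pos'],o['wrist_force'],o['finger_gap'])
snap('wrist','w4');snap('side','s4')
c=load('s4')['image'][:,:,::-1]
cv2.imwrite('pics/s4c.png',cv2.resize(c[140:260,180:340],None,fx=4.5,fy=4.5,interpolation=cv2.INTER_CUBIC))
```

```text
False
17.4917 [543.49870938   8.76158939 238.01014782] [-0.22899321  3.28774115  0.69613973] 21.66336645638159
```

View pics/s4c.png

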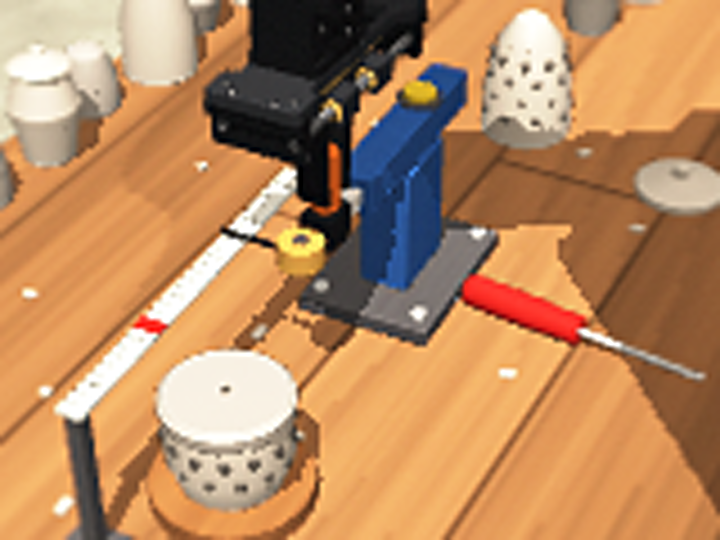

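View pics/w4.png

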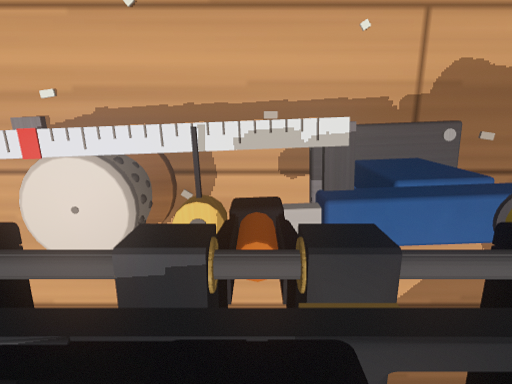

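Run:
```python
from h import *
p=status.get_obs()['tool_pos']; d=np.array([-.0354,.9994,0])
c=load('w4'); print(atz(c,195,140,133),atz(c,30,143,129))
print(env.line_to(np.array([543.5,8.76,238])+d*100,50,max_force=25))
env.wait(.3)
o=status.get_obs(); print(o['t'],o['tool_pos'],o['wrist_force'],o['finger_gap'])
snap('wrist','w5');snap('side','s5');snap('top','t5')
for t,(a,b,e,f) in {'w5':(90,240,130,330),'s5':(160,280,180,340),'t5':(130,220,170,300)}.items():
    i=load(t)['image'][:,:,::-1]
    cv2.imwrite(f'pics/{t}c.png',cv2.resize(i[a:b,e:f],None,fx=4,fy=4,interpolation=cv2.INTER_CUBIC))
```

```text
[594.73877732  47.63507522 133.        ] [592.64503955 153.98218108 129.        ]
False
20.05 [539.81131532 108.75384256 238.01373231] [-4.73187113 -2.92334462  3.67010666] 21.324679564695895
```

View pics/w5c.png

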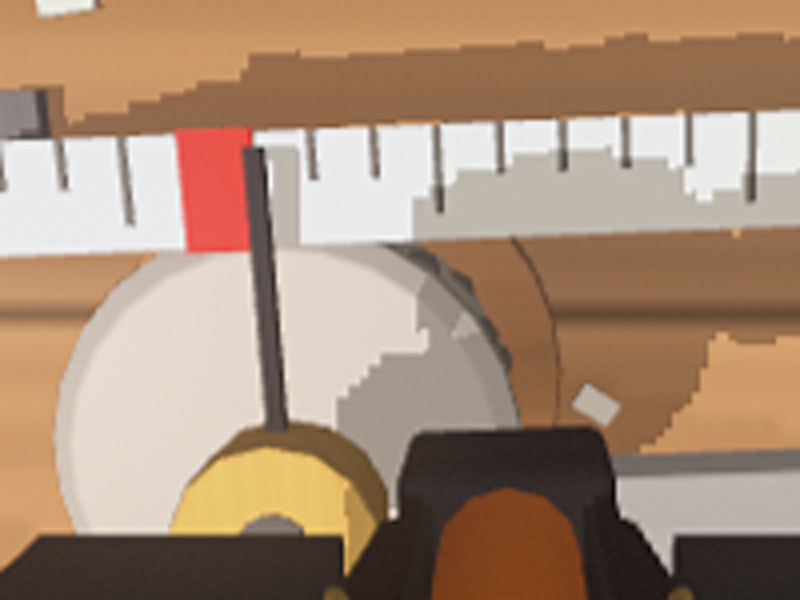

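View pics/s5c.png

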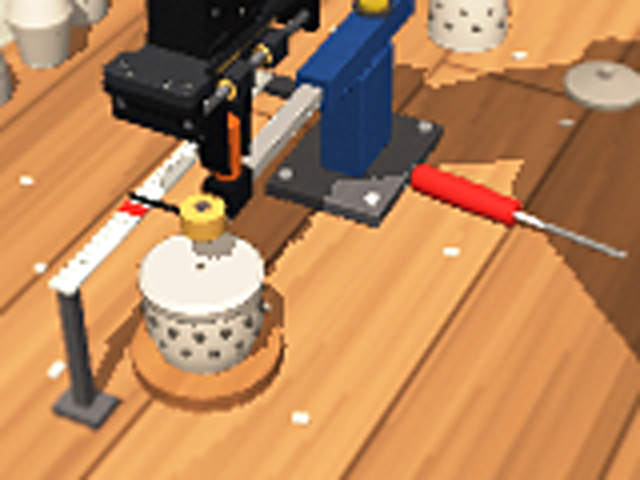

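View pics/t5c.png

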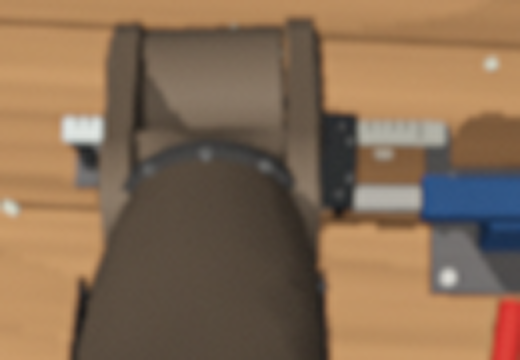

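```bash
cat > q.py <<'E'
from h import *
def rep(tag,m,p,ox,oy):
    c=load(tag); f=lambda x,y:((x+.5)/4-.5+ox,(y+.5)/4-.5+oy)
    a=atz(c,*f(*m),129); b=atz(c,*f(*p),133.5); print(a,b,(a-b)@np.array([-.0354,.9994,0]))
E
python3 - <<'E'
from q import *
rep('w5',(215,190),(258,190),130,90)
d=np.array([-.0354,.9994,0])
print(env.line_to(np.array([543.5,8.76,238])+d*107.5,25,max_force=25))
env.wait(.4)
o=status.get_obs(); print(o['t'],o['tool_pos'],o['wrist_force'],o['finger_gap'])
snap('wrist','w6')
i=load('w6')['image'][:,:,::-1]
cv2.imwrite(f'pics/w6c.png',cv2.resize(i[90:240,130:330],None,fx=4,fy=4,interpolation=cv2.INTER_CUBIC))
E
```

```text
[592.5095753  155.67206756 129.        ] [592.79497423 147.94425288 133.5       ] 7.733281113178977
False
21.05 [539.5026     116.24992604 237.9851234 ] [-5.24142715 -2.25606706  3.77831223] 21.448682064552518
```

View pics/w6c.png

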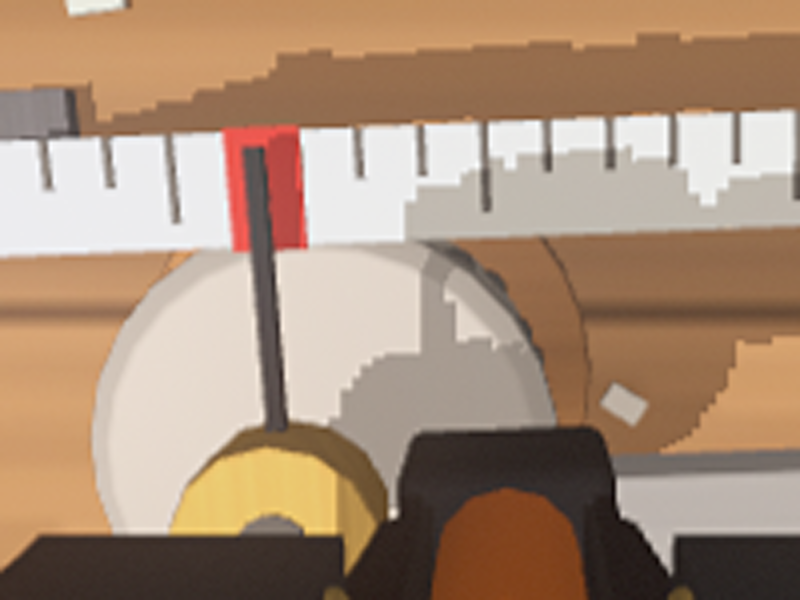

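Run:
```python
from q import *
rep('w6',(266,190),(257,190),130,90)
i=snap('side','s7')['image'][:,:,::-1]
cv2.imwrite('pics/s7c.png',cv2.resize(i[110:290,170:350],None,fx=3.3,fy=3.3,interpolation=cv2.INTER_CUBIC))
```

```text
[592.21697874 155.04532328 129.        ] [592.51069285 155.58429375 133.5       ] -0.5282496119607715
```

View pics/s7c.png

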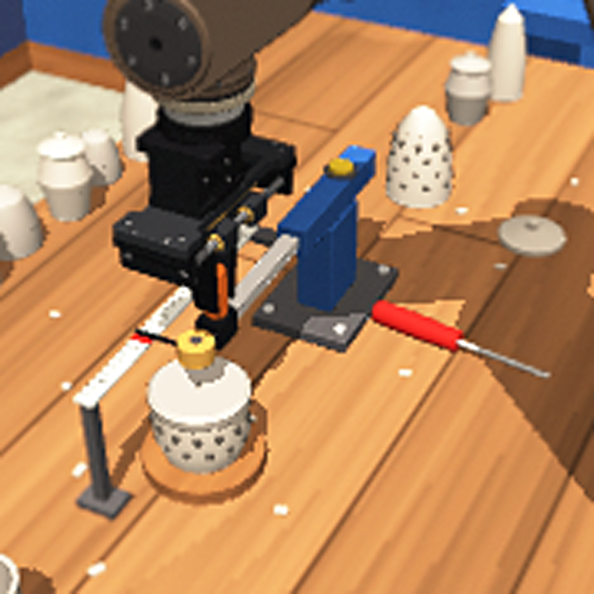

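The pointer is within about 0.5 mm of the mark's centre, the lid and button are down, and the bystanders haven't moved. Handing in.

Run:
```python
from h import *
job_done()
```

```text
the job is handed in; nothing more can be done
```

The job is handed in. I pressed the lid home, pushed the lock button down, then gripped the knob, drew the arm out about 107.5 mm and held it there.

| Check | Result |
|---|---|
| Lid | Fingertips stopped at 93.8 mm (home is 94 mm); no red seal visible afterwards |
| Lock button | Fingertips stopped at 159.8 mm (fully down is 160 mm) |
| Pointer | About 0.5 mm past the red mark's centre in the wrist picture (6 mm allowed) |
| Grip | 30 N set; finger gap 21.4 mm on the 22 mm knob |
| Bystanders | Lantern, spare lid and hand tool look unmoved in the last side picture; the cup is mostly out of that crop, but the arm never went near it |
| Time | About 21 s of the 62 s allowed |

No check failed. Before the moves, positions from the three cameras differed by up to about 10 mm. I set the pointer from the close wrist view instead. I had no direct reading of the joints' travel, so the lid and button results rest on tip height and pictures.

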